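# Refit the slicer blade over its locating pin and latch it

## Robot

A 6-joint arm with a two-finger parallel gripper is mounted at the origin on a cart in front of the work surface, level with it; the furniture and walls round the work are solid. World frame = base frame: x ahead of the robot, y to its left, z up, the work surface at z = 0. Lengths are in mm, angles in rad, forces in N, time in s.
With the tool pointing down it reaches from about 350 to 775 mm from the base axis. Payload 7.3 kg.
Tool frame: the origin (TCP) lies at the very end of the fingers, on their centre line; the grasp point (between the pads) lies 19 mm behind it; z points along the fingers, y is the line along which they close (so a half turn about z gives the same grasp; the last joint's range is limited). The gripper opens to 92 mm and grips with 3 to 60 N. Pads are 19 mm wide; open, the fingers measure 130 mm over their backs; the gripper's body (75 mm by 190 mm) begins 47 mm behind the grasp point.
Start: joints at [0.959, 0.342, 1.524, -0, 1.275, -0.146], TCP at [235.787, 469.094, 226.741] pointing down, gripper open.
Joint ranges: [-2.53, 2.53], [-0.77, 2.02], [0.04, 2.7], [-1, 4.14], [0.28, 2.66], [-3.11, 3.11]. Speed limits (rad/s): [2.57, 2.57, 3.14, 3.14, 3.14, 3.14].

## Interface

Orientations are given as [roll, pitch, yaw] about the fixed x, y, z axes, in that order (R = Rz(yaw) Ry(pitch) Rx(roll)).
In Python, from plant import bot gives the robot as it stands.
- The arm moves only by the tool send_rows, never from a script. Its argument "rows" is a list of rows, each an object of numbers: "x", "y", "z": the shift along the tool's x, y, z in units of 0.2 m (1.0 is 0.2 m); "ax", "ay", "az": the turn, a rotation vector about the tool's x, y, z in units of 60 degrees (1.0 is 60 degrees); "jaw": the opening, from -1 (shut) to 1 (fully open), so that 0 is half open. In form: [{"x": .., "y": .., "z": .., "ax": .., "ay": .., "az": .., "jaw": ..}, ...]. A call has exactly 10 rows; each row is the pose to reach, as a shift and turn from the pose commanded when the call began, along the tool's axes at that moment; what a row does not reach only later rows make up. A row lasts 1/8 s, in which the tool goes at most 62.5 mm and 10.7 degrees, less where a joint would pass 70% of its speed; a pose out of reach is approached as far as the arm can. A call with a number of a shift or a turn outside -1 to 1 is refused whole. A call with a gripper value outside its range is refused whole. The fingers move at their own pace and stop on an object; the grip force is fixed at half the most. Time passes only in rows, so rows that repeat a pose let the fingers close, or fill a call up. It gives the time, the measured TCP pose, the force, the opening and the grip force at its end, in the units of the state.
- bot.get_obs(): the state, without advancing time (a new reading comes with each control period).
- bot.capture(name): name is "scene" or "top"; returns (picture, depth): 400x640x3 uint8, red, green, blue; 400x640 float32, mm along the optical axis (not along the pixel's ray), 0 where there is no reading.
- bot.camera_model(name): a dict with "vertical_fov" (degrees; the focal length in pixels is half the picture's height over the tangent of half this angle, whatever the lens; pixels are square), "cx", "cy" (the principal point, pixels), "R" (3x3) and "t" (3): a world point X has camera coordinates R X + t. Camera axes: x right, y down, z forward; pixel columns grow to the right and rows downward; lengths in mm; the calibration is good to about 2 mm. A picture is of the moment at which its call begins. camera_model takes no time and is no camera call.
- bot.close_job(): hands the job in; it is judged then, once.
The state is a dict: "time": time; "joint_positions": joint angles; "dq": joint speeds; "tau": joint torques, N m; "tool_pos": TCP position; "tcp_rot": TCP orientation; "contact_force": force on the tool from outside, world axes, zero at the start; "moment": the same for the moment, N m; "grip_width": finger opening in mm; "finger_force": force on a finger pad.
Only numpy, scipy, OpenCV 4.12 (cv2) and the standard library are available. Lean on these libraries where they do the work, as an engineer would, in place of code of your own. Each camera call takes 0.05 s, during which the arm holds its last target. There are 200 camera calls.

## Task

Take the slicer blade off the wooden board, lay it flat in the slicer's blade bed and slide it back with its notch over the single locating pin until its back edge is flush against the fence (the stop bar), feeling for the pin with light pushes and never forcing the blade. Then swing the latch fully shut behind the blade's fin to lock it in, let go and leave everything else where it stands.

Things in the scene. Friction and masses are not known exactly. Their poses are not given: they have to be found in the camera images.
- slicer: blade bed of a vegetable slicer, fixed: white base 126 x 170 mm, steel deck, handle loop behind. Origin: underside, on the middle line; x points from the open front to the stop bar (fence), y left along it, z up. Flat deck 18 mm above the origin, x = -59 to 59, y = -79 to 79 mm
- stop_bar: the fence: aluminium bar 150 mm long (y), 12 mm thick, 10.5 mm high on the deck. Origin: middle of its front face at deck height; axes as the slicer's; at rest at slicer frame 40, 0, 18 mm. It and the pin on it give way to slicer +x against damped springs, 3 N per mm, 7 mm at most, and come back. Blade and stop bar (or its pin) must not press on each other with more than 12 N
- pin_slot (a point): middle of the dark slot of the one locating pin, at deck height (slicer frame 30, 0, 18 mm). The steel pin is 8 mm across, 8 mm high, its axis 10 mm before the fence. Along y it is set anew each time anywhere from -14 to +14 mm from this point and holds still there: not measured, to be felt or seen. A blade pushed back beside the pin stops with its back edge 14 mm short of the fence
- blade: loose flat steel blade, 50 (x) x 70 (y) x 5 mm, 0.08 to 0.17 kg, lying flat on a wooden board 130 x 160 x 14 mm. Origin: centre of its underside; x points to the notched back edge (x = 25 mm), z up. Notch at the middle of the back edge, 10 mm wide (y), 16 mm deep (x). Ground front edge at x = -25 mm
- blade_fin (a point): top centre of the blade's black upright grip fin (blade frame -5, 0, 32.5 mm); axes as the blade's. The fin is 10 mm thick in x, 30 mm long in y, 27.5 mm high above the plate; pinch it from above across its thickness
- blade_back (a point): middle of the blade's back edge at its underside (blade frame 25, 0, 0 mm), at the notch mouth; axes as the blade's
- latch (a joint): angle of the latch, rad: 0 = fully shut against its stop; starts open at 1.2 to 1.6, shuts clockwise seen from above; stays where left (friction 0.06 N m, about 1.2 N at the post). Upright axis at slicer frame x = -3, y = -64 mm. Open, the arm points to slicer -x (at 1.57); shut, to +y, over the blade and 2 mm clear behind the fin of a blade that is home; it cannot shut on a blade further out
- latch_post (a point): top of the latch's black upright thumb post, 10 mm across, 50 mm from the latch axis, reaching 36 mm above the deck (54 mm above the worktop); push it with closed fingers. The aluminium arm under it is 12 mm wide, 78 mm long from the axis, 7 to 13 mm above the deck
- shot_glass: small clear shot glass, 49 mm across, 58 mm tall, standing at the back of the work area; origin: centre of its underside. Bystander
- filter_basket: round steel coffee filter basket, 67 mm across, 25 mm tall, at the back of the work area; origin: centre of its underside. Bystander
- hex_key: black hex key, 31 x 92 x 6 mm, lying at the front left; origin: centre of its underside. Bystander
- spoon: steel teaspoon 128 mm long, at the front right; origin: centre of its underside. Bystander
- pitcher: small steel milk pitcher, 75 x 96 x 96 mm, at the back left; origin: centre of its underside. Bystander
There are look-alikes about, which are no part of the job. Leave any blue or turquoise look-alike of the blade alone.

How it is judged (in metres and radians):
On the way, in this order (a step that is already met when the one before it is completed fails the run):
1. the blade lies home in the bed, notch over the pin and back edge flush against the fence, while the latch is still open (x of blade_back in the frame of stop_bar above -0.0025 m and y of blade_back in the frame of stop_bar between -0.018 and 0.018 m and z of blade_back in the frame of stop_bar between -0.0025 and 0.0025 m and angle between the x axis of blade and the x axis of slicer, either way round below 0.05 rad and angle between blade's own z axis and vertical below 0.05 rad and value of joint latch above 0.6 rad), for 0.2 s.
2. the latch is shut behind the fin (x of blade_back in the frame of stop_bar above -0.0025 m and y of blade_back in the frame of stop_bar between -0.018 and 0.018 m and z of blade_back in the frame of stop_bar between -0.0025 and 0.0025 m and angle between the x axis of blade and the x axis of slicer, either way round below 0.05 rad and angle between blade's own z axis and vertical below 0.05 rad and value of joint latch below 0.06 rad), for 0.2 s.
At the end, for the whole second after the job is handed in: The blade rests flat on the deck (height within 2.5 mm, tilt under 0.05 rad), the middle of its back edge within 2.5 mm of the fence and 18 mm of its middle, square to it within 0.05 rad (so the notch is over the pin); latch under 0.06 rad (all of step 2 and linear speed of blade below 0.01 m/s); the robot touches nothing.
It fails at once if the blade presses on the stop bar or pin with more than 12 N (contact force between blade and stop_bar above 12 N).
It fails at once if a bystander is moved more than 30 mm (distance of any of shot_glass, filter_basket, hex_key, spoon, pitcher from where it was at the start of the episode above 0.03 m).
It also fails if it takes over 72 s, if anything falls off the work surface, if the arm or the gripper's body presses on something with over 40 N, if the wrist force passes 120 N, or if a joint passes its speed limit or range.

## Working session

There is one attempt and no reset: what is moved stays moved. The work goes in short steps, Python scripts to look and compute and a tool call to move; the robot and the scene stay as the last step left them, time stands still between calls to the robot, and variables do not carry over. Pictures are saved under pics/ and viewed, at most 10 in all, crops included, and the job is handed in when it is done.

Besides the shell and the picture viewer there is one more tool, called after "Emit:" by a JSON object that holds its "api" and its "payload". send_rows: Moves the arm, as the interface text tells. Its arguments: {"type":"object","properties":{"rows":{"type":"array","items":{"type":"object","properties":{"x":{"type":"number","minimum":-1,"maximum":1},"y":{"type":"number","minimum":-1,"maximum":1},"z":{"type":"number","minimum":-1,"maximum":1},"ax":{"type":"number","minimum":-1,"maximum":1},"ay":{"type":"number","minimum":-1,"maximum":1},"az":{"type":"number","minimum":-1,"maximum":1},"jaw":{"type":"number"}}}}},"required":["rows"]}

```bash
mkdir -p pics; ls
cat > h.py <<'E'
import numpy as np, cv2
from plant import bot
def cam(n):
    m=bot.camera_model(n); f=200/np.tan(np.radians(m['vertical_fov'])/2)
    return f,m['cx'],m['cy'],np.array(m['R']),np.array(m['t'])
def ray(n,u,v,z):
    f,cx,cy,R,t=cam(n); d=R.T@np.array([(u-cx)/f,(v-cy)/f,1]); c=-R.T@t
    return c+d*(z-c[2])/d[2]
def proj(n,X):
    f,cx,cy,R,t=cam(n); p=R@np.array(X,float)+t; return f*p[0]/p[2]+cx,f*p[1]/p[2]+cy
def shot(n,name):
    a,d=bot.capture(n); cv2.imwrite(f'pics/{name}.png',a[:,:,::-1]); np.save(f'pics/{name}.npy',d); return a,d
E
python3 - <<'E'
from h import *
for n in('scene','top'):
    shot(n,n+'0'); print(n,bot.camera_model(n))
print(bot.get_obs())
E
```

```text
pics
scene {'vertical_fov': 50.356150783766616, 'cx': 320.54625128374397, 'cy': 201.04205679736518, 'R': array([[ 0.67907641, -0.73389548, -0.01589503],
       [-0.56223987, -0.50607724, -0.65404294],
       [ 0.47195505,  0.45308194, -0.75629041]]), 't': array([-350.47021235,  354.94023211, 1024.85868057])}
top {'vertical_fov': 46.00051244412001, 'cx': 308.6535951930657, 'cy': 200.76723957821693, 'R': array([[ 0.05375962, -0.99854831, -0.00334359],
       [-0.97096438, -0.05149231, -0.23361659],
       [ 0.23310528,  0.01580565, -0.97232305]]), 't': array([3.72659729e-01, 5.45081957e+02, 1.49742403e+03])}
{'time': 0.1, 'joint_positions': array([ 9.58984382e-01,  3.42636924e-01,  1.52494655e+00, -2.25485295e-05,
        1.27536189e+00, -1.45970647e-01]), 'dq': array([ 1.18101887e-03, -2.42404108e-03, -2.02648106e-03, -7.08188728e-04,
        4.37385812e-05,  1.60613487e-03]), 'tau': array([ 1.49143874e-03, -4.32007456e+01, -2.44693869e+01,  7.19595887e-02,
        5.27115364e-02, -6.69877636e-05]), 'tool_pos': array([235.57775734, 468.77051799, 226.11407021]), 'tcp_rot': array([-3.14025120e+00, -1.75421220e-04,  2.67575782e+00]), 'contact_force': array([-0.9171699 ,  0.32067761,  0.02068968]), 'moment': array([-0.00124495,  0.00361099, -0.00814412]), 'finger_force': 0.0, 'grip_width': 91.58280848002465}
```

View pics/top0.png

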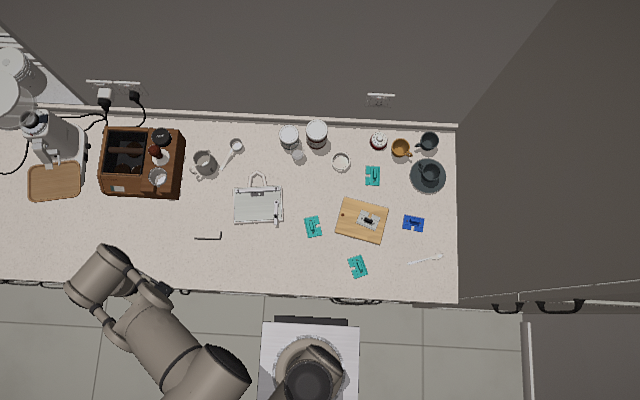

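View pics/scene0.png

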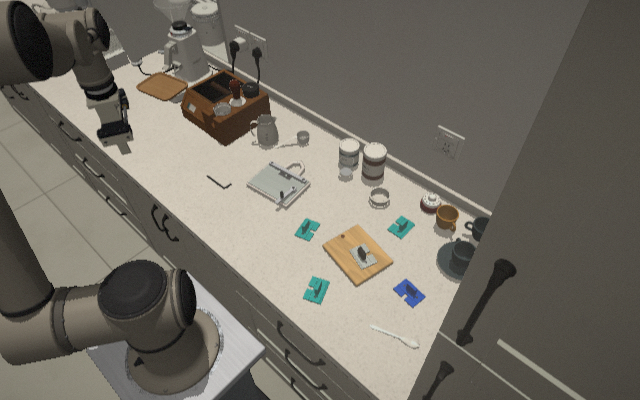

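Blade candidates in the top view are steel on the board (367,219), turquoise (372,176), (313,227) and (357,266), and blue (413,223). I choose the steel one on the wooden board, which is at (363,256) in the scene view. The slicer is at (258,205) with its latch arm at about (276,208). Next is a close crop of both.

Run:
```python
import cv2,numpy as np
t=cv2.imread('pics/top0.png');s=cv2.imread('pics/scene0.png')
c=lambda im,x,y,w,h:cv2.resize(im[y:y+h,x:x+w],(400,300),interpolation=cv2.INTER_CUBIC)
m=np.vstack([np.hstack([c(t,327,190,72,54),c(s,315,215,80,60)]),np.hstack([c(t,222,168,72,54),c(s,238,155,80,60)])])
cv2.imwrite('pics/crop0.png',m)
```

```text
(no output)
```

View pics/crop0.png

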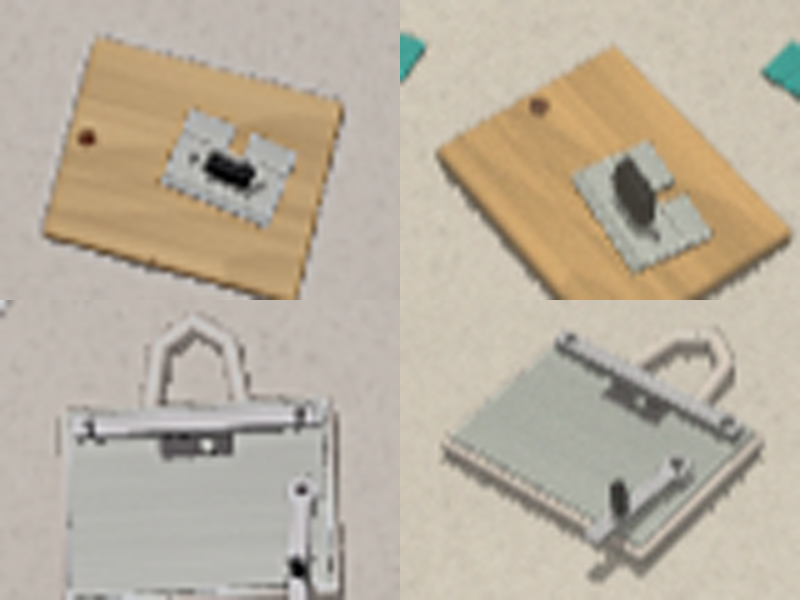

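```bash
python3 - <<'E'
from h import *
ims={n:cv2.imread(f'pics/{n}0.png') for n in('top','scene')}
def P(n,uv,z): return np.array([ray(n,u,v,z)[:2] for u,v in uv])
# blade plate: low saturation inside the board, plus dark fin
for n,(x,y,w,h) in {'top':(327,190,72,54),'scene':(320,222,75,62)}.items():
    hsv=cv2.cvtColor(ims[n],cv2.COLOR_BGR2HSV); m=((hsv[...,1]>60)&(hsv[...,0]<30)).astype(np.uint8)
    k=np.zeros_like(m);k[y:y+h,x:x+w]=1;m*=k
    c=max(cv2.findContours(m,cv2.RETR_EXTERNAL,2)[0],key=cv2.contourArea)
    b=np.zeros_like(m);cv2.drawContours(b,[c],-1,1,-1);b=cv2.erode(b,np.ones((3,3)))
    V=hsv[...,2];pl=((hsv[...,1]<60)&(V>110)&(b>0)).astype(np.uint8); fin=((V<75)&(b>0)).astype(np.uint8)
    print(n,'plate px',pl.sum(),'fin px',fin.sum())
    al=((hsv[...,1]<60)|(V<75))&(b>0); cc=max(cv2.findContours(al.astype(np.uint8),cv2.RETR_EXTERNAL,2)[0],key=cv2.contourArea)[:,0]
    W=P(n,cc,19).astype(np.float32); r=cv2.minAreaRect(W); print(' rect',r)
    ys,xs=np.nonzero(fin); print(' fin px mean',xs.mean(),ys.mean(),'world z=33',ray(n,xs.mean(),ys.mean(),33))
# deck / slicer picks from the crop
T=lambda a,b:((a+.5)/5.5556-.5+222,(b-300+.5)/5.5556-.5+168)
S=lambda a,b:((a-400+.5)/5-.5+238,(b-300+.5)/5-.5+155)
for l,n,p,z in [('slotL','top',T(160,444),18),('slotR','top',T(232,444),18),('pin','top',T(209,446),26),
 ('barfrontL','top',T(80,438),18),('barfrontR','top',T(318,424),18),('axis','top',T(301,490),31),('post','top',T(297,567),54),('dkFL','top',T(68,590),18),
 ('deckL','scene',S(447,440),18),('deckF','scene',S(640,548),18),('deckR','scene',S(755,440),18),('axis','scene',S(678,465),31),('post','scene',S(618,484),54),('barL','scene',S(556,343),18),('barR','scene',S(735,436),18),
 ('slotL','scene',S(605,385),18),('slotR','scene',S(662,412),18),('pin','scene',S(638,399),26)]:
    print(l,n,np.round(ray(n,*p,z)[:2],1))
E
python3 - <<'E'
import cv2,numpy as np
t=cv2.imread('pics/top0.png');s=cv2.imread('pics/scene0.png')
c=lambda im,x,y,w,h:cv2.resize(im[y:y+h,x:x+w],(400,600),interpolation=cv2.INTER_CUBIC)
a=cv2.resize(t[176:232,228:290],(620,560),interpolation=cv2.INTER_CUBIC)
cv2.imwrite('pics/crop1.png',a)
E
```

```text
top plate px 251 fin px 32
 rect ((500.05926513671875, -172.70602416992188), (70.58560943603516, 51.07667541503906), 69.27532958984375)
 fin px mean 368.0 220.5625 world z=33 [ 494.29895658 -172.15401332   33.        ]
scene plate px 306 fin px 61
 rect ((499.46954345703125, -173.29197692871094), (71.4524917602539, 50.46866226196289), 69.50578308105469)
 fin px mean 361.59016393442624 253.24590163934425 world z=33 [ 495.34658436 -171.85281957   33.        ]
slotL top [570.4 231.2]
slotR top [572.8 186.8]
pin top [568.8 199.9]
barfrontL top [571.6 280.9]
barfrontR top [588.3 134.6]
axis top [542.9 141.1]
post top [490.3 138.1]
dkFL top [475.9 279.6]
deckL scene [467.9 274.5]
deckF scene [487.2 117.8]
deckR scene [599.2 128.2]
axis scene [543.3 140.2]
post scene [494.2 139.9]
barL scene [574.7 288. ]
barR scene [593.2 140.1]
slotL scene [569.4 235.2]
slotR scene [577. 190.]
pin scene [569.8 203.8]
```

View pics/crop1.png

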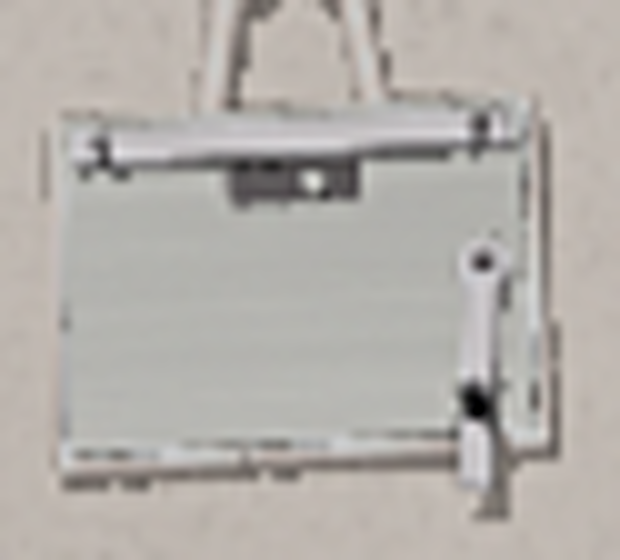

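Run:
```python
from h import *
T=lambda a,b:((a+.5)/10-.5+228,(b+.5)/10-.5+176)
for l,p,z in [('slotL',(229,180),18),('slotR',(360,180),18),('pintop',(315,180),26),('barL',(110,164),18),('barR',(445,153),18),('barTopL',(75,140),28.5),('barTopR',(522,118),28.5),('axis',(483,261),31),('post',(475,400),54),('tip',(474,488),30),
 ('frontL',(70,440),18),('frontR',(455,431),18),('left1',(66,200),18),('left2',(64,420),18),('right1',(524,170),18),('right2',(530,430),18)]:
    print(l,np.round(ray('top',*T(*p),z)[:2],1))
```

```text
slotL [570.3 231. ]
slotR [572.7 186.1]
pintop [569.9 200.5]
barL [573.8 272.3]
barR [583.8 157.7]
barTopL [579.  283.2]
barTopR [594.8 131.2]
axis [543.4 140.8]
post [490.6 138.1]
tip [465.4 138.4]
frontL [476.8 277.3]
frontR [486.9 147.3]
left1 [560.3 286.2]
left2 [483.6 279.9]
right1 [579.2 130.1]
right2 [488.6 121.9]
```

```bash
cat >> h.py <<'E'
def to(x,y,z,yaw):
    o=bot.get_obs(); p=o['tool_pos']; w=o['tcp_rot'][2]; d=np.array([x,y,z])-p
    r=[d[0]*np.cos(w)+d[1]*np.sin(w), d[0]*np.sin(w)-d[1]*np.cos(w), -d[2]]
    dy=(np.degrees(w-yaw)+180)%360-180
    print('units xyz',np.round(np.array(r)/200,3),'az',round(dy/60,3))
E
python3 -c "
from h import *
to(495,-171.3,150,1.211)"
```

```text
units xyz [-2.596 -2.277  0.381] az 1.399
```

Emit:
{"api": "send_rows", "payload": {"rows": [{"x":-0.12,"y":-0.1,"az":0.06,"jaw":0},{"x":-0.25,"y":-0.2,"az":0.12,"jaw":0},{"x":-0.38,"y":-0.31,"az":0.18,"jaw":0},{"x":-0.5,"y":-0.42,"az":0.25,"jaw":0},{"x":-0.62,"y":-0.54,"az":0.32,"jaw":0},{"x":-0.75,"y":-0.65,"az":0.39,"jaw":0},{"x":-0.88,"y":-0.76,"az":0.46,"jaw":0},{"x":-1,"y":-0.88,"az":0.5,"jaw":0},{"x":-1,"y":-0.88,"az":0.5,"jaw":0},{"x":-1,"y":-0.88,"az":0.5,"jaw":0}]}}

```text
schema error: expected keys x, y, z, ax, ay, az, jaw
```

```bash
python3 -c "
from h import *
print(bot.get_obs()['tool_pos'])
to(495,-171.3,150,1.211)"
```

```text
[235.57775734 468.77051799 226.11407021]
units xyz [-2.596 -2.277  0.381] az 1.399
```

Emit:
{"api": "send_rows", "payload": {"rows": [{"x":-0.12,"y":-0.1,"z":0,"ax":0,"ay":0,"az":0.06,"jaw":0},{"x":-0.25,"y":-0.2,"z":0,"ax":0,"ay":0,"az":0.12,"jaw":0},{"x":-0.38,"y":-0.31,"z":0,"ax":0,"ay":0,"az":0.18,"jaw":0},{"x":-0.5,"y":-0.42,"z":0,"ax":0,"ay":0,"az":0.25,"jaw":0},{"x":-0.62,"y":-0.54,"z":0,"ax":0,"ay":0,"az":0.32,"jaw":0},{"x":-0.75,"y":-0.65,"z":0,"ax":0,"ay":0,"az":0.39,"jaw":0},{"x":-0.88,"y":-0.76,"z":0,"ax":0,"ay":0,"az":0.46,"jaw":0},{"x":-1,"y":-0.88,"z":0,"ax":0,"ay":0,"az":0.5,"jaw":0},{"x":-1,"y":-0.88,"z":0,"ax":0,"ay":0,"az":0.5,"jaw":0},{"x":-1,"y":-0.88,"z":0,"ax":0,"ay":0,"az":0.5,"jaw":0}]}}

```text
time: 1.35
tool_pos: [335.3, 222.3, 226.6]
tcp_rot: [-3.142, -0.0, 2.152]
contact_force: [0.3, 0.3, 0.3]
grip_width: 45.9
finger_force: 0.0
```

```bash
python3 -c "
from h import *
print(bot.get_obs()['tool_pos'])
to(495,-171.3,150,1.211)"
```

```text
[335.27238631 222.34056952 226.64982645]
units xyz [-2.083 -0.413  0.383] az 0.899
```

Emit:
{"api": "send_rows", "payload": {"rows": [{"x":-0.12,"y":-0.05,"z":0,"ax":0,"ay":0,"az":0.06,"jaw":0},{"x":-0.25,"y":-0.1,"z":0,"ax":0,"ay":0,"az":0.12,"jaw":0},{"x":-0.38,"y":-0.15,"z":0,"ax":0,"ay":0,"az":0.18,"jaw":0},{"x":-0.5,"y":-0.2,"z":0,"ax":0,"ay":0,"az":0.25,"jaw":0},{"x":-0.62,"y":-0.25,"z":0,"ax":0,"ay":0,"az":0.32,"jaw":0},{"x":-0.75,"y":-0.3,"z":0,"ax":0,"ay":0,"az":0.39,"jaw":0},{"x":-0.88,"y":-0.35,"z":0,"ax":0,"ay":0,"az":0.46,"jaw":0},{"x":-1,"y":-0.4,"z":0,"ax":0,"ay":0,"az":0.5,"jaw":0},{"x":-1,"y":-0.4,"z":0,"ax":0,"ay":0,"az":0.5,"jaw":0},{"x":-1,"y":-0.4,"z":0,"ax":0,"ay":0,"az":0.5,"jaw":0}]}}

```text
time: 2.6
tool_pos: [378.3, 12.0, 226.6]
tcp_rot: [-3.141, -0.001, 1.63]
contact_force: [0.7, 0.5, 0.0]
grip_width: 45.9
finger_force: 0.0
```

```bash
python3 -c "
from h import *
to(495,-171.3,120,1.211)"
```

```text
units xyz [-0.949  0.528  0.533] az 0.4
```

Emit:
{"api": "send_rows", "payload": {"rows": [{"x":-0.12,"y":0.06,"z":0.03,"ax":0,"ay":0,"az":0.05,"jaw":0},{"x":-0.24,"y":0.13,"z":0.1,"ax":0,"ay":0,"az":0.1,"jaw":0},{"x":-0.36,"y":0.2,"z":0.18,"ax":0,"ay":0,"az":0.15,"jaw":0},{"x":-0.48,"y":0.27,"z":0.25,"ax":0,"ay":0,"az":0.2,"jaw":0},{"x":-0.6,"y":0.33,"z":0.32,"ax":0,"ay":0,"az":0.25,"jaw":0},{"x":-0.72,"y":0.4,"z":0.4,"ax":0,"ay":0,"az":0.3,"jaw":0},{"x":-0.84,"y":0.47,"z":0.47,"ax":0,"ay":0,"az":0.35,"jaw":0},{"x":-0.949,"y":0.528,"z":0.53,"ax":0,"ay":0,"az":0.4,"jaw":0},{"x":-0.949,"y":0.528,"z":0.53,"ax":0,"ay":0,"az":0.4,"jaw":0},{"x":-0.949,"y":0.528,"z":0.53,"ax":0,"ay":0,"az":0.4,"jaw":0}]}}

```text
time: 3.85
tool_pos: [494.6, -171.0, 120.8]
tcp_rot: [-3.141, -0.001, 1.212]
contact_force: [0.5, -0.2, 0.1]
grip_width: 45.7
finger_force: 0.0
```

```bash
python3 -c "
from h import *
to(495,-171.3,22.5,1.211)"
```

```text
units xyz [-0.001  0.002  0.492] az 0.001
```

Descend with jaw half open (46 mm), then close on the fin.

Emit:
{"api": "send_rows", "payload": {"rows": [{"x":0,"y":0,"z":0.08,"ax":0,"ay":0,"az":0,"jaw":0},{"x":0,"y":0,"z":0.18,"ax":0,"ay":0,"az":0,"jaw":0},{"x":0,"y":0,"z":0.28,"ax":0,"ay":0,"az":0,"jaw":0},{"x":0,"y":0,"z":0.38,"ax":0,"ay":0,"az":0,"jaw":0},{"x":0,"y":0,"z":0.45,"ax":0,"ay":0,"az":0,"jaw":0},{"x":0,"y":0,"z":0.49,"ax":0,"ay":0,"az":0,"jaw":0},{"x":0,"y":0,"z":0.49,"ax":0,"ay":0,"az":0,"jaw":-1},{"x":0,"y":0,"z":0.49,"ax":0,"ay":0,"az":0,"jaw":-1},{"x":0,"y":0,"z":0.49,"ax":0,"ay":0,"az":0,"jaw":-1},{"x":0,"y":0,"z":0.49,"ax":0,"ay":0,"az":0,"jaw":-1}]}}

```text
time: 5.1
tool_pos: [495.1, -172.6, 23.1]
tcp_rot: [3.141, -0.0, 1.21]
contact_force: [1.5, -0.7, -0.6]
grip_width: 10.8
finger_force: 0.5
```

Emit:
{"api": "send_rows", "payload": {"rows": [{"x":0,"y":0,"z":0,"ax":0,"ay":0,"az":0,"jaw":-1},{"x":0,"y":0,"z":0,"ax":0,"ay":0,"az":0,"jaw":-1},{"x":0,"y":0,"z":-0.03,"ax":0,"ay":0,"az":0,"jaw":-1},{"x":0,"y":0,"z":-0.08,"ax":0,"ay":0,"az":0,"jaw":-1},{"x":0,"y":0,"z":-0.15,"ax":0,"ay":0,"az":0,"jaw":-1},{"x":0,"y":0,"z":-0.22,"ax":0,"ay":0,"az":0,"jaw":-1},{"x":0,"y":0,"z":-0.3,"ax":0,"ay":0,"az":0,"jaw":-1},{"x":0,"y":0,"z":-0.36,"ax":0,"ay":0,"az":0,"jaw":-1},{"x":0,"y":0,"z":-0.4,"ax":0,"ay":0,"az":0,"jaw":-1},{"x":0,"y":0,"z":-0.4,"ax":0,"ay":0,"az":0,"jaw":-1}]}}

```text
time: 6.35
tool_pos: [495.1, -172.6, 103.3]
tcp_rot: [3.14, 0.0, 1.21]
contact_force: [-0.1, 0.8, -1.9]
grip_width: 9.6
finger_force: 30.0
```

```bash
python3 -c "
from h import *
shot('top','top1');shot('scene','scene1')
t=cv2.imread('pics/top1.png')[175:235,330:400];s=cv2.imread('pics/scene1.png')[200:280,320:410]
cv2.imwrite('pics/c2.png',np.hstack([cv2.resize(t,(390,400)),cv2.resize(s,(400,400))]))
c,sn=np.cos(.087),np.sin(.087)
# pre-insertion: blade centre at slicer x=-25,y=-8 -> fin at x=-30
X=[541.2+c*(-30)+sn*8, 205.8+sn*(-30)-c*8]; print(X)
to(*X,105,1.658)"
```

```text
[np.float64(512.0085857340848), np.float64(195.22354817740268)]
units xyz [ 1.75  -0.568 -0.013] az -0.428
```

View pics/c2.png

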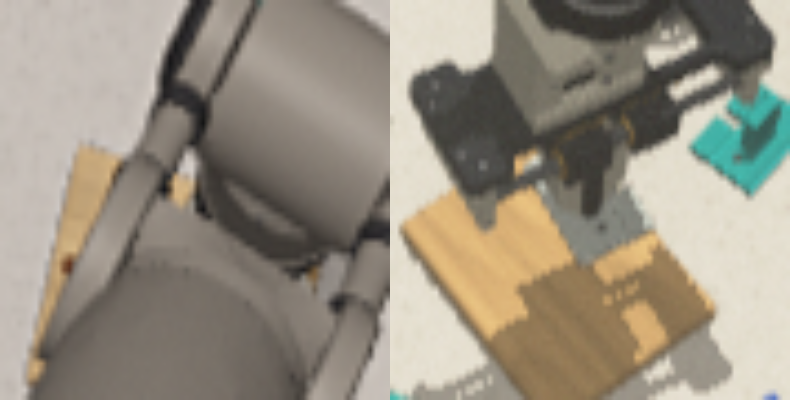

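The crop shows the blade hanging level in the gripper above the board. Carry it to the slicer in two calls.

Emit:
{"api": "send_rows", "payload": {"rows": [{"x":0.1,"y":-0.03,"z":0,"ax":0,"ay":0,"az":-0.02,"jaw":-1},{"x":0.22,"y":-0.07,"z":0,"ax":0,"ay":0,"az":-0.05,"jaw":-1},{"x":0.34,"y":-0.11,"z":0,"ax":0,"ay":0,"az":-0.08,"jaw":-1},{"x":0.46,"y":-0.15,"z":0,"ax":0,"ay":0,"az":-0.11,"jaw":-1},{"x":0.58,"y":-0.19,"z":0,"ax":0,"ay":0,"az":-0.14,"jaw":-1},{"x":0.7,"y":-0.23,"z":0,"ax":0,"ay":0,"az":-0.17,"jaw":-1},{"x":0.8,"y":-0.26,"z":0,"ax":0,"ay":0,"az":-0.2,"jaw":-1},{"x":0.88,"y":-0.29,"z":0,"ax":0,"ay":0,"az":-0.22,"jaw":-1},{"x":0.9,"y":-0.3,"z":0,"ax":0,"ay":0,"az":-0.23,"jaw":-1},{"x":0.9,"y":-0.3,"z":0,"ax":0,"ay":0,"az":-0.23,"jaw":-1}]}}

```text
time: 7.7
tool_pos: [502.1, 17.3, 102.6]
tcp_rot: [-3.141, 0.0, 1.451]
contact_force: [0.3, -0.6, -1.6]
grip_width: 9.6
finger_force: 30.0
```

```bash
python3 -c "
from h import *
to(512,194.5,60,1.658)"
```

```text
units xyz [ 0.886 -0.057  0.213] az -0.197
```

Emit:
{"api": "send_rows", "payload": {"rows": [{"x":0.1,"y":-0.01,"z":0,"ax":0,"ay":0,"az":-0.02,"jaw":-1},{"x":0.22,"y":-0.02,"z":0,"ax":0,"ay":0,"az":-0.05,"jaw":-1},{"x":0.34,"y":-0.02,"z":0,"ax":0,"ay":0,"az":-0.08,"jaw":-1},{"x":0.46,"y":-0.03,"z":0,"ax":0,"ay":0,"az":-0.11,"jaw":-1},{"x":0.58,"y":-0.04,"z":0,"ax":0,"ay":0,"az":-0.14,"jaw":-1},{"x":0.7,"y":-0.05,"z":0,"ax":0,"ay":0,"az":-0.17,"jaw":-1},{"x":0.8,"y":-0.055,"z":0.06,"ax":0,"ay":0,"az":-0.2,"jaw":-1},{"x":0.87,"y":-0.057,"z":0.13,"ax":0,"ay":0,"az":-0.2,"jaw":-1},{"x":0.886,"y":-0.057,"z":0.2,"ax":0,"ay":0,"az":-0.2,"jaw":-1},{"x":0.886,"y":-0.057,"z":0.21,"ax":0,"ay":0,"az":-0.2,"jaw":-1}]}}

```text
time: 8.95
tool_pos: [511.2, 193.9, 58.9]
tcp_rot: [-3.138, 0.001, 1.66]
contact_force: [0.0, 0.5, -0.7]
grip_width: 9.9
finger_force: 30.0
```

```bash
python3 -c "
from h import *
to(512,194.5,28,1.658)
shot('top','top2');shot('scene','scene2')
t=cv2.imread('pics/top2.png')[170:230,225:295];s=cv2.imread('pics/scene2.png')[150:210,236:316]
cv2.imwrite('pics/c3.png',np.vstack([cv2.resize(t,(340,290)),cv2.resize(s,(0,0),fx=5,fy=5)[:,:340]]) if 0 else np.hstack([cv2.resize(t,(350,300)),cv2.resize(s,(400,300))]))"
```

```text
units xyz [0.002 0.004 0.155] az 0.002
```

View pics/c3.png

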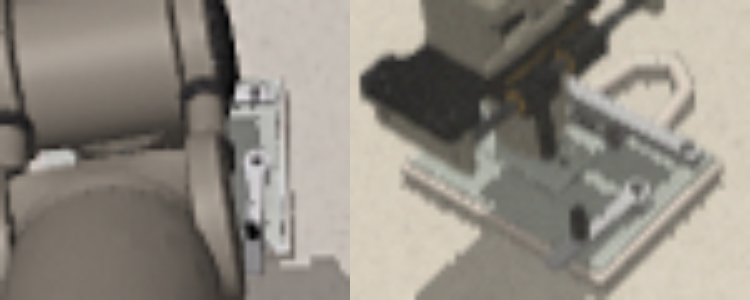

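Emit:
{"api": "send_rows", "payload": {"rows": [{"x":0,"y":0,"z":0.03,"ax":0,"ay":0,"az":0,"jaw":-1},{"x":0,"y":0,"z":0.06,"ax":0,"ay":0,"az":0,"jaw":-1},{"x":0,"y":0,"z":0.09,"ax":0,"ay":0,"az":0,"jaw":-1},{"x":0,"y":0,"z":0.12,"ax":0,"ay":0,"az":0,"jaw":-1},{"x":0,"y":0,"z":0.14,"ax":0,"ay":0,"az":0,"jaw":-1},{"x":0,"y":0,"z":0.15,"ax":0,"ay":0,"az":0,"jaw":-1},{"x":0,"y":0,"z":0.155,"ax":0,"ay":0,"az":0,"jaw":-1},{"x":0,"y":0,"z":0.158,"ax":0,"ay":0,"az":0,"jaw":-1},{"x":0,"y":0,"z":0.158,"ax":0,"ay":0,"az":0,"jaw":-1},{"x":0,"y":0,"z":0.158,"ax":0,"ay":0,"az":0,"jaw":-1}]}}

```text
time: 10.3
tool_pos: [512.3, 194.5, 29.2]
tcp_rot: [3.141, -0.0, 1.66]
contact_force: [-0.5, -0.0, -0.9]
grip_width: 9.9
finger_force: 30.0
```

Emit:
{"api": "send_rows", "payload": {"rows": [{"x":0,"y":0,"z":0.004,"ax":0,"ay":0,"az":0,"jaw":-1},{"x":0,"y":0,"z":0.008,"ax":0,"ay":0,"az":0,"jaw":-1},{"x":0,"y":0,"z":0.01,"ax":0,"ay":0,"az":0,"jaw":-1},{"x":0,"y":0,"z":0.01,"ax":0,"ay":0,"az":0,"jaw":-1},{"x":0,"y":0,"z":0.01,"ax":0,"ay":0,"az":0,"jaw":-1},{"x":0,"y":0,"z":0.01,"ax":0,"ay":0,"az":0,"jaw":-1},{"x":0,"y":0,"z":0.01,"ax":0,"ay":0,"az":0,"jaw":-1},{"x":0,"y":0,"z":0.01,"ax":0,"ay":0,"az":0,"jaw":-1},{"x":0,"y":0,"z":0.01,"ax":0,"ay":0,"az":0,"jaw":-1},{"x":0,"y":0,"z":0.01,"ax":0,"ay":0,"az":0,"jaw":-1}]}}

```text
time: 11.55
tool_pos: [512.2, 194.5, 27.1]
tcp_rot: [3.142, -0.0, 1.66]
contact_force: [-0.1, 0.1, -1.4]
grip_width: 10.1
finger_force: 30.0
```

Emit:
{"api": "send_rows", "payload": {"rows": [{"x":0,"y":0,"z":0.002,"ax":0,"ay":0,"az":0,"jaw":-1},{"x":0,"y":0,"z":0.004,"ax":0,"ay":0,"az":0,"jaw":-1},{"x":0,"y":0,"z":0.005,"ax":0,"ay":0,"az":0,"jaw":-1},{"x":0,"y":0,"z":0.005,"ax":0,"ay":0,"az":0,"jaw":-1},{"x":0,"y":0,"z":0.005,"ax":0,"ay":0,"az":0,"jaw":-1},{"x":0,"y":0,"z":0.005,"ax":0,"ay":0,"az":0,"jaw":-1},{"x":0,"y":0,"z":0.005,"ax":0,"ay":0,"az":0,"jaw":-1},{"x":0,"y":0,"z":0.005,"ax":0,"ay":0,"az":0,"jaw":-1},{"x":0,"y":0,"z":0.005,"ax":0,"ay":0,"az":0,"jaw":-1},{"x":0,"y":0,"z":0.005,"ax":0,"ay":0,"az":0,"jaw":-1}]}}

```text
time: 12.8
tool_pos: [512.2, 194.5, 27.1]
tcp_rot: [3.141, -0.0, 1.66]
contact_force: [-3.2, -1.9, 7.8]
grip_width: 9.5
finger_force: 30.0
```

Emit:
{"api": "send_rows", "payload": {"rows": [{"x":0,"y":0.0,"z":-0.003,"ax":0,"ay":0,"az":0,"jaw":-1},{"x":0,"y":0.02,"z":-0.003,"ax":0,"ay":0,"az":0,"jaw":-1},{"x":0,"y":0.04,"z":-0.003,"ax":0,"ay":0,"az":0,"jaw":-1},{"x":0,"y":0.06,"z":-0.003,"ax":0,"ay":0,"az":0,"jaw":-1},{"x":0,"y":0.08,"z":-0.003,"ax":0,"ay":0,"az":0,"jaw":-1},{"x":0,"y":0.095,"z":-0.003,"ax":0,"ay":0,"az":0,"jaw":-1},{"x":0,"y":0.105,"z":-0.003,"ax":0,"ay":0,"az":0,"jaw":-1},{"x":0,"y":0.11,"z":-0.003,"ax":0,"ay":0,"az":0,"jaw":-1},{"x":0,"y":0.115,"z":-0.003,"ax":0,"ay":0,"az":0,"jaw":-1},{"x":0,"y":0.115,"z":-0.003,"ax":0,"ay":0,"az":0,"jaw":-1}]}}

```text
time: 14.05
tool_pos: [534.4, 196.6, 27.1]
tcp_rot: [-3.14, -0.0, 1.66]
contact_force: [-4.6, -0.3, 6.8]
grip_width: 10.3
finger_force: 30.0
```

```bash
python3 -c "
from h import *
o=bot.get_obs();print(o['contact_force'],o['moment'],o['tool_pos'])
shot('scene','scene3')
s=cv2.imread('pics/scene3.png')[155:205,250:310]
cv2.imwrite('pics/c4.png',cv2.resize(s,(720,600),interpolation=cv2.INTER_CUBIC))"
```

```text
[-4.59243693 -0.31836837  6.77684902] [-0.13420761  0.7894096   0.0075902 ] [534.36953476 196.56569669  27.09413414]
```

View pics/c4.png

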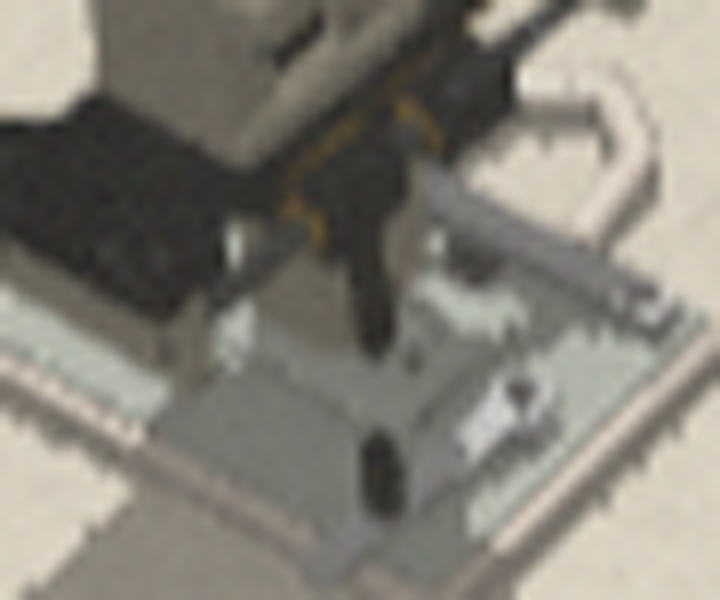

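The crop shows the blade flat on the deck with its back right corner at about (515,335), close to the slot. I'll unload z a little and creep on.

Emit:
{"api": "send_rows", "payload": {"rows": [{"x":0,"y":0.0,"z":-0.003,"ax":0,"ay":0,"az":0,"jaw":-1},{"x":0,"y":0.0,"z":-0.003,"ax":0,"ay":0,"az":0,"jaw":-1},{"x":0,"y":0.0,"z":-0.003,"ax":0,"ay":0,"az":0,"jaw":-1},{"x":0,"y":0.0,"z":-0.003,"ax":0,"ay":0,"az":0,"jaw":-1},{"x":0,"y":0.003,"z":-0.003,"ax":0,"ay":0,"az":0,"jaw":-1},{"x":0,"y":0.006,"z":-0.003,"ax":0,"ay":0,"az":0,"jaw":-1},{"x":0,"y":0.01,"z":-0.003,"ax":0,"ay":0,"az":0,"jaw":-1},{"x":0,"y":0.01,"z":-0.003,"ax":0,"ay":0,"az":0,"jaw":-1},{"x":0,"y":0.01,"z":-0.003,"ax":0,"ay":0,"az":0,"jaw":-1},{"x":0,"y":0.01,"z":-0.003,"ax":0,"ay":0,"az":0,"jaw":-1}]}}

```text
time: 15.35
tool_pos: [537.1, 196.7, 27.3]
tcp_rot: [3.142, -0.0, 1.66]
contact_force: [1.0, 0.2, -1.8]
grip_width: 10.0
finger_force: 30.0
```

Emit:
{"api": "send_rows", "payload": {"rows": [{"x":0,"y":0.003,"z":0.001,"ax":0,"ay":0,"az":0,"jaw":-1},{"x":0,"y":0.006,"z":0.001,"ax":0,"ay":0,"az":0,"jaw":-1},{"x":0,"y":0.009,"z":0.001,"ax":0,"ay":0,"az":0,"jaw":-1},{"x":0,"y":0.012,"z":0.001,"ax":0,"ay":0,"az":0,"jaw":-1},{"x":0,"y":0.012,"z":0.001,"ax":0,"ay":0,"az":0,"jaw":-1},{"x":0,"y":0.012,"z":0.001,"ax":0,"ay":0,"az":0,"jaw":-1},{"x":0,"y":0.012,"z":0.001,"ax":0,"ay":0,"az":0,"jaw":-1},{"x":0,"y":0.012,"z":0.001,"ax":0,"ay":0,"az":0,"jaw":-1},{"x":0,"y":0.012,"z":0.001,"ax":0,"ay":0,"az":0,"jaw":-1},{"x":0,"y":0.012,"z":0.001,"ax":0,"ay":0,"az":0,"jaw":-1}]}}

```text
time: 16.6
tool_pos: [539.5, 196.9, 27.1]
tcp_rot: [3.142, -0.0, 1.66]
contact_force: [-0.5, -0.7, -2.1]
grip_width: 9.8
finger_force: 30.0
```

Emit:
{"api": "send_rows", "payload": {"rows": [{"x":0,"y":0.003,"z":0,"ax":0,"ay":0,"az":0,"jaw":-1},{"x":0,"y":0.006,"z":0,"ax":0,"ay":0,"az":0,"jaw":-1},{"x":0,"y":0.009,"z":0,"ax":0,"ay":0,"az":0,"jaw":-1},{"x":0,"y":0.012,"z":0,"ax":0,"ay":0,"az":0,"jaw":-1},{"x":0,"y":0.012,"z":0,"ax":0,"ay":0,"az":0,"jaw":-1},{"x":0,"y":0.012,"z":0,"ax":0,"ay":0,"az":0,"jaw":-1},{"x":0,"y":0.012,"z":0,"ax":0,"ay":0,"az":0,"jaw":-1},{"x":0,"y":0.012,"z":0,"ax":0,"ay":0,"az":0,"jaw":-1},{"x":0,"y":0.012,"z":0,"ax":0,"ay":0,"az":0,"jaw":-1},{"x":0,"y":0.012,"z":0,"ax":0,"ay":0,"az":0,"jaw":-1}]}}

```text
time: 17.85
tool_pos: [541.9, 197.1, 27.1]
tcp_rot: [3.142, -0.0, 1.66]
contact_force: [-0.6, -1.0, -1.9]
grip_width: 9.8
finger_force: 30.0
```

Emit:
{"api": "send_rows", "payload": {"rows": [{"x":0,"y":0.003,"z":0,"ax":0,"ay":0,"az":0,"jaw":-1},{"x":0,"y":0.006,"z":0,"ax":0,"ay":0,"az":0,"jaw":-1},{"x":0,"y":0.009,"z":0,"ax":0,"ay":0,"az":0,"jaw":-1},{"x":0,"y":0.012,"z":0,"ax":0,"ay":0,"az":0,"jaw":-1},{"x":0,"y":0.015,"z":0,"ax":0,"ay":0,"az":0,"jaw":-1},{"x":0,"y":0.015,"z":0,"ax":0,"ay":0,"az":0,"jaw":-1},{"x":0,"y":0.015,"z":0,"ax":0,"ay":0,"az":0,"jaw":-1},{"x":0,"y":0.015,"z":0,"ax":0,"ay":0,"az":0,"jaw":-1},{"x":0,"y":0.015,"z":0,"ax":0,"ay":0,"az":0,"jaw":-1},{"x":0,"y":0.015,"z":0,"ax":0,"ay":0,"az":0,"jaw":-1}]}}

```text
time: 19.1
tool_pos: [544.9, 197.4, 27.1]
tcp_rot: [3.142, -0.0, 1.66]
contact_force: [1.6, 0.4, -1.9]
grip_width: 9.9
finger_force: 30.0
```

The blade is past the beside-the-pin stop with no force, so the notch is over the pin.

Emit:
{"api": "send_rows", "payload": {"rows": [{"x":0,"y":0.003,"z":0,"ax":0,"ay":0,"az":0,"jaw":-1},{"x":0,"y":0.006,"z":0,"ax":0,"ay":0,"az":0,"jaw":-1},{"x":0,"y":0.009,"z":0,"ax":0,"ay":0,"az":0,"jaw":-1},{"x":0,"y":0.012,"z":0,"ax":0,"ay":0,"az":0,"jaw":-1},{"x":0,"y":0.015,"z":0,"ax":0,"ay":0,"az":0,"jaw":-1},{"x":0,"y":0.018,"z":0,"ax":0,"ay":0,"az":0,"jaw":-1},{"x":0,"y":0.018,"z":0,"ax":0,"ay":0,"az":0,"jaw":-1},{"x":0,"y":0.018,"z":0,"ax":0,"ay":0,"az":0,"jaw":-1},{"x":0,"y":0.018,"z":0,"ax":0,"ay":0,"az":0,"jaw":-1},{"x":0,"y":0.018,"z":0,"ax":0,"ay":0,"az":0,"jaw":-1}]}}

```text
time: 20.35
tool_pos: [548.4, 197.7, 27.1]
tcp_rot: [3.142, -0.0, 1.66]
contact_force: [-0.7, -0.7, -0.9]
grip_width: 9.8
finger_force: 30.0
```

Travel is 36.3 mm. Two more millimetres.

Emit:
{"api": "send_rows", "payload": {"rows": [{"x":0,"y":0.003,"z":0,"ax":0,"ay":0,"az":0,"jaw":-1},{"x":0,"y":0.006,"z":0,"ax":0,"ay":0,"az":0,"jaw":-1},{"x":0,"y":0.009,"z":0,"ax":0,"ay":0,"az":0,"jaw":-1},{"x":0,"y":0.011,"z":0,"ax":0,"ay":0,"az":0,"jaw":-1},{"x":0,"y":0.011,"z":0,"ax":0,"ay":0,"az":0,"jaw":-1},{"x":0,"y":0.011,"z":0,"ax":0,"ay":0,"az":0,"jaw":-1},{"x":0,"y":0.011,"z":0,"ax":0,"ay":0,"az":0,"jaw":-1},{"x":0,"y":0.011,"z":0,"ax":0,"ay":0,"az":0,"jaw":-1},{"x":0,"y":0.011,"z":0,"ax":0,"ay":0,"az":0,"jaw":-1},{"x":0,"y":0.011,"z":0,"ax":0,"ay":0,"az":0,"jaw":-1}]}}

```text
time: 21.6
tool_pos: [550.3, 197.8, 27.1]
tcp_rot: [-3.141, 0.0, 1.66]
contact_force: [-5.1, -2.3, 2.8]
grip_width: 9.9
finger_force: 30.0
```

Emit:
{"api": "send_rows", "payload": {"rows": [{"x":0,"y":0.001,"z":0,"ax":0,"ay":0,"az":0,"jaw":-1},{"x":0,"y":0.003,"z":0,"ax":0,"ay":0,"az":0,"jaw":-1},{"x":0,"y":0.003,"z":0,"ax":0,"ay":0,"az":0,"jaw":-1},{"x":0,"y":0.003,"z":0,"ax":0,"ay":0,"az":0,"jaw":-1},{"x":0,"y":0.003,"z":0,"ax":0,"ay":0,"az":0,"jaw":-1},{"x":0,"y":0.003,"z":0,"ax":0,"ay":0,"az":0,"jaw":-1},{"x":0,"y":0.003,"z":0,"ax":0,"ay":0,"az":0,"jaw":-1},{"x":0,"y":0.003,"z":0,"ax":0,"ay":0,"az":0,"jaw":-1},{"x":0,"y":0.003,"z":0,"ax":0,"ay":0,"az":0,"jaw":-1},{"x":0,"y":0.003,"z":0,"ax":0,"ay":0,"az":0,"jaw":-1}]}}

```text
time: 22.85
tool_pos: [550.6, 197.8, 27.1]
tcp_rot: [-3.14, 0.0, 1.66]
contact_force: [-6.0, -1.1, 3.5]
grip_width: 9.6
finger_force: 30.0
```

```bash
python3 -c "
from h import *
o=bot.get_obs();print(o['contact_force'],o['moment'],o['tool_pos'])
shot('scene','scene4')
s=cv2.imread('pics/scene4.png')[155:205,250:310]
cv2.imwrite('pics/c5.png',cv2.resize(s,(720,600),interpolation=cv2.INTER_CUBIC))"
```

```text
[-6.04439222 -1.1229851   3.54884948] [-0.30573899  1.02803713  0.11294908] [550.59441897 197.8206147   27.10296616]
```

View pics/c5.png

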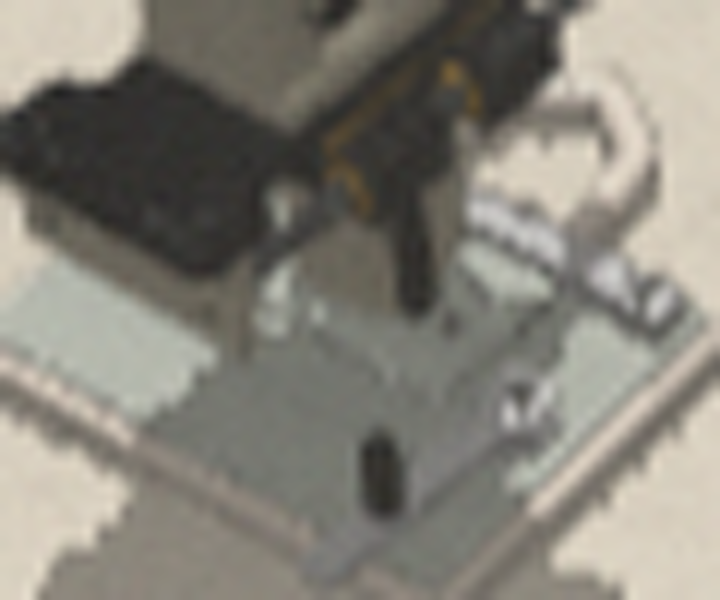

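The blade's back edge is on the fence: its right corner at about (555,290) touches the bar, and the force is 6 N. I'll ease off 0.5 mm, open slightly and rise.

Emit:
{"api": "send_rows", "payload": {"rows": [{"x":0,"y":-0.003,"z":0,"ax":0,"ay":0,"az":0,"jaw":-1},{"x":0,"y":-0.003,"z":0,"ax":0,"ay":0,"az":0,"jaw":-1},{"x":0,"y":-0.003,"z":0,"ax":0,"ay":0,"az":0,"jaw":-0.72},{"x":0,"y":-0.003,"z":0,"ax":0,"ay":0,"az":0,"jaw":-0.68},{"x":0,"y":-0.003,"z":0,"ax":0,"ay":0,"az":0,"jaw":-0.68},{"x":0,"y":-0.003,"z":0,"ax":0,"ay":0,"az":0,"jaw":-0.68},{"x":0,"y":-0.003,"z":-0.03,"ax":0,"ay":0,"az":0,"jaw":-0.68},{"x":0,"y":-0.003,"z":-0.08,"ax":0,"ay":0,"az":0,"jaw":-0.68},{"x":0,"y":-0.003,"z":-0.15,"ax":0,"ay":0,"az":0,"jaw":-0.68},{"x":0,"y":-0.003,"z":-0.25,"ax":0,"ay":0,"az":0,"jaw":-0.68}]}}

```text
time: 24.15
tool_pos: [550.6, 197.9, 78.3]
tcp_rot: [3.142, -0.0, 1.66]
contact_force: [-0.3, 0.4, 1.0]
grip_width: 14.8
finger_force: 0.0
```

```bash
python3 -c "
from h import *
t,_=shot('top','top5');s,_=shot('scene','scene5')
s=cv2.imread('pics/scene5.png')[155:205,246:310]
cv2.imwrite('pics/c6.png',cv2.resize(s,(768,600),interpolation=cv2.INTER_CUBIC))"
```

View pics/c6.png

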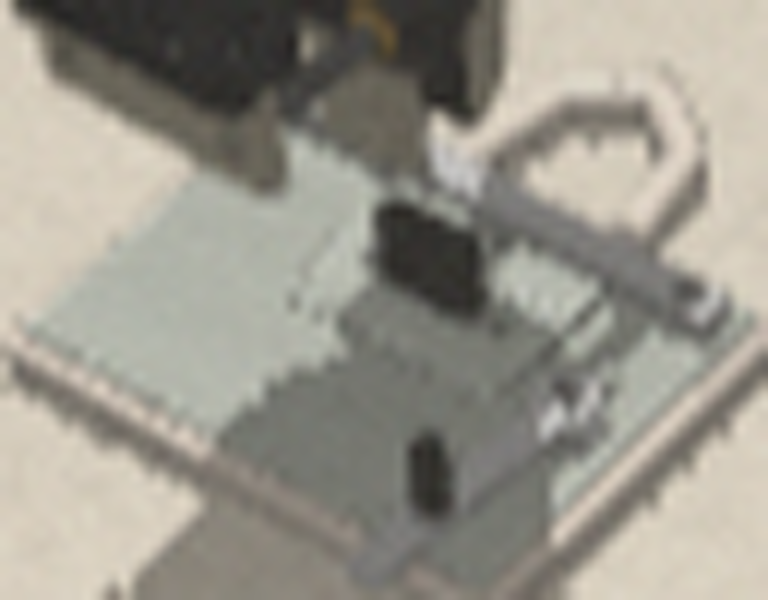

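The blade stays flush at the fence after release, with its fin free at about (430,255). The latch post is at about (430,475). Next I push the post with closed fingers, turning the tool with the latch.

```bash
cat >> h.py <<'E'
O=np.array([538.9,205.6]); W=0.087
def latch(th,gap):
    a=np.array([-3,-64.]); r=np.array([-np.sin(th),np.cos(th)]); t=np.array([np.cos(th),np.sin(th)])
    p=a+50*r-(14.5+gap)*t; c,s=np.cos(W),np.sin(W)
    return O[0]+c*p[0]-s*p[1], O[1]+s*p[0]+c*p[1], W+th
E
python3 -c "
from h import *
x,y,w=latch(1.55,9);print(x,y,w);to(x,y,90,w);to(x,y,39,w)"
```

```text
493.13650819646267 114.82509882866073 1.637
units xyz [-0.389 -0.332 -0.049] az 0.022
units xyz [-0.389 -0.332  0.206] az 0.022
```

Emit:
{"api": "send_rows", "payload": {"rows": [{"x":-0.05,"y":-0.04,"z":-0.05,"ax":0,"ay":0,"az":0,"jaw":-0.68},{"x":-0.13,"y":-0.12,"z":-0.05,"ax":0,"ay":0,"az":0,"jaw":-1},{"x":-0.22,"y":-0.2,"z":-0.05,"ax":0,"ay":0,"az":0,"jaw":-1},{"x":-0.31,"y":-0.27,"z":-0.05,"ax":0,"ay":0,"az":0.02,"jaw":-1},{"x":-0.39,"y":-0.33,"z":-0.05,"ax":0,"ay":0,"az":0.02,"jaw":-1},{"x":-0.39,"y":-0.33,"z":-0.05,"ax":0,"ay":0,"az":0.02,"jaw":-1},{"x":-0.39,"y":-0.33,"z":0.02,"ax":0,"ay":0,"az":0.02,"jaw":-1},{"x":-0.39,"y":-0.33,"z":0.1,"ax":0,"ay":0,"az":0.02,"jaw":-1},{"x":-0.39,"y":-0.33,"z":0.17,"ax":0,"ay":0,"az":0.02,"jaw":-1},{"x":-0.39,"y":-0.33,"z":0.2,"ax":0,"ay":0,"az":0.02,"jaw":-1}]}}

```text
time: 25.5
tool_pos: [491.3, 114.6, 35.7]
tcp_rot: [-3.14, -0.0, 1.64]
contact_force: [0.2, 0.2, -0.0]
grip_width: 0.6
finger_force: 0.0
```

```bash
python3 -c "
from h import *
print(bot.get_obs()['tool_pos'],bot.get_obs()['contact_force'])
for th,g in [(1.55,3),(1.5,0),(1.35,0),(1.2,0),(1.05,0),(.9,0),(.8,0)]:
  x,y,w=latch(th,g);print(th,end=' ');to(x,y,39,w)"
```

```text
[491.2959324  114.59756936  35.67208825] [ 0.16093415  0.22363231 -0.04306689]
1.55 units xyz [ 0.031  0.009 -0.017] az 0.002
1.5 units xyz [ 0.058  0.006 -0.017] az 0.05
1.35 units xyz [ 0.097  0.    -0.017] az 0.193
1.2 units xyz [ 0.136 -0.    -0.017] az 0.337
1.05 units xyz [ 0.174  0.006 -0.017] az 0.48
0.9 units xyz [ 0.212  0.017 -0.017] az 0.623
0.8 units xyz [ 0.235  0.028 -0.017] az 0.719
```

Emit:
{"api": "send_rows", "payload": {"rows": [{"x":0.0,"y":0.01,"z":-0.015,"ax":0,"ay":0,"az":0,"jaw":-1},{"x":0.03,"y":0.01,"z":-0.015,"ax":0,"ay":0,"az":0,"jaw":-1},{"x":0.06,"y":0.006,"z":-0.015,"ax":0,"ay":0,"az":0.05,"jaw":-1},{"x":0.077,"y":0.003,"z":-0.015,"ax":0,"ay":0,"az":0.12,"jaw":-1},{"x":0.097,"y":0,"z":-0.015,"ax":0,"ay":0,"az":0.193,"jaw":-1},{"x":0.116,"y":0,"z":-0.015,"ax":0,"ay":0,"az":0.265,"jaw":-1},{"x":0.136,"y":0,"z":-0.015,"ax":0,"ay":0,"az":0.337,"jaw":-1},{"x":0.155,"y":0.003,"z":-0.015,"ax":0,"ay":0,"az":0.41,"jaw":-1},{"x":0.174,"y":0.006,"z":-0.015,"ax":0,"ay":0,"az":0.48,"jaw":-1},{"x":0.174,"y":0.006,"z":-0.015,"ax":0,"ay":0,"az":0.48,"jaw":-1}]}}

```text
time: 26.75
tool_pos: [491.3, 149.5, 40.7]
tcp_rot: [3.14, -0.001, 1.137]
contact_force: [0.8, -0.3, 0.2]
grip_width: 0.3
finger_force: 0.2
```

```bash
python3 -c "
from h import *
print(bot.get_obs()['tool_pos'],bot.get_obs()['contact_force'])
for th,g in [(.9,0),(.75,0),(.6,0),(.45,0),(.3,0),(.15,0)]:
  x,y,w=latch(th,g);print(th,end=' ');to(x,y,39,w)
shot('scene','scene6')
s=cv2.imread('pics/scene6.png')[155:205,246:310]
cv2.imwrite('pics/c7.png',cv2.resize(s,(640,500),interpolation=cv2.INTER_CUBIC))"
```

```text
[491.31454242 149.46399393  40.74666369] [ 0.83087583 -0.26411244  0.19586546]
0.9 units xyz [ 0.035 -0.014  0.009] az 0.144
0.75 units xyz [ 0.074 -0.016  0.009] az 0.287
0.6 units xyz [ 0.113 -0.012  0.009] az 0.43
0.45 units xyz [ 0.151 -0.003  0.009] az 0.573
0.3 units xyz [0.187 0.012 0.009] az 0.717
0.15 units xyz [0.22  0.032 0.009] az 0.86
```

View pics/c7.png

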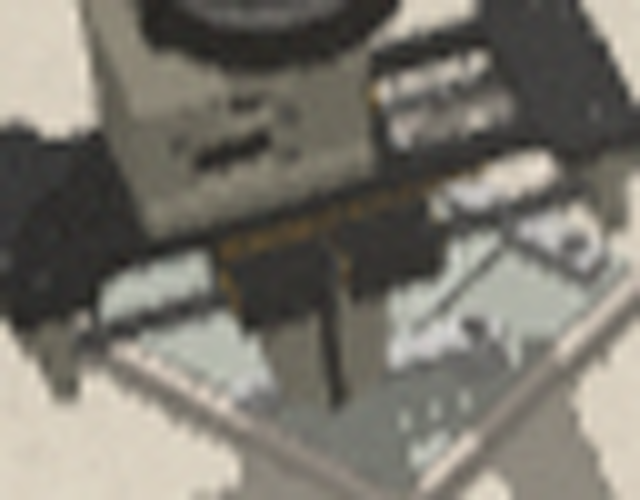

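The latch pivot is at about (475,330) and its arm runs behind the fingers, so it is swinging. That was picture 10, so from here I go by the numbers.

Emit:
{"api": "send_rows", "payload": {"rows": [{"x":0.017,"y":-0.007,"z":0,"ax":0,"ay":0,"az":0.07,"jaw":-1},{"x":0.035,"y":-0.014,"z":0,"ax":0,"ay":0,"az":0.144,"jaw":-1},{"x":0.055,"y":-0.015,"z":0,"ax":0,"ay":0,"az":0.215,"jaw":-1},{"x":0.074,"y":-0.016,"z":0,"ax":0,"ay":0,"az":0.287,"jaw":-1},{"x":0.094,"y":-0.014,"z":0,"ax":0,"ay":0,"az":0.36,"jaw":-1},{"x":0.113,"y":-0.012,"z":0,"ax":0,"ay":0,"az":0.43,"jaw":-1},{"x":0.132,"y":-0.008,"z":0,"ax":0,"ay":0,"az":0.5,"jaw":-1},{"x":0.151,"y":-0.003,"z":0,"ax":0,"ay":0,"az":0.573,"jaw":-1},{"x":0.17,"y":0.005,"z":0,"ax":0,"ay":0,"az":0.645,"jaw":-1},{"x":0.187,"y":0.012,"z":0,"ax":0,"ay":0,"az":0.717,"jaw":-1}]}}

```text
time: 28.05
tool_pos: [508.0, 182.2, 40.3]
tcp_rot: [-3.141, 0.001, 0.385]
contact_force: [-1.5, -1.0, 0.7]
grip_width: 0.1
finger_force: 0.7
```

```bash
python3 -c "
from h import *
print(bot.get_obs()['tool_pos'],bot.get_obs()['contact_force'])
for th,g in [(.2,0),(.1,0),(0.05,0),(0,0),(0,-1),(0,-2)]:
  x,y,w=latch(th,g);print(th,end=' ');to(x,y,39,w)"
```

```text
[507.99455367 182.19800106  40.25425338] [-1.54685714 -1.03616145  0.67663578]
0.2 units xyz [ 0.031 -0.005  0.006] az 0.093
0.1 units xyz [ 0.057 -0.008  0.006] az 0.189
0.05 units xyz [ 0.07  -0.009  0.006] az 0.237
0 units xyz [ 0.083 -0.009  0.006] az 0.284
0 units xyz [ 0.088 -0.008  0.006] az 0.284
0 units xyz [ 0.093 -0.006  0.006] az 0.284
```

Force opposes along the tangent, as expected for the latch friction. Continue to about shut.

Emit:
{"api": "send_rows", "payload": {"rows": [{"x":0.015,"y":-0.003,"z":0,"ax":0,"ay":0,"az":0.05,"jaw":-1},{"x":0.031,"y":-0.005,"z":0,"ax":0,"ay":0,"az":0.093,"jaw":-1},{"x":0.044,"y":-0.007,"z":0,"ax":0,"ay":0,"az":0.14,"jaw":-1},{"x":0.057,"y":-0.008,"z":0,"ax":0,"ay":0,"az":0.189,"jaw":-1},{"x":0.063,"y":-0.009,"z":0,"ax":0,"ay":0,"az":0.21,"jaw":-1},{"x":0.07,"y":-0.009,"z":0,"ax":0,"ay":0,"az":0.237,"jaw":-1},{"x":0.076,"y":-0.009,"z":0,"ax":0,"ay":0,"az":0.26,"jaw":-1},{"x":0.08,"y":-0.009,"z":0,"ax":0,"ay":0,"az":0.28,"jaw":-1},{"x":0.08,"y":-0.009,"z":0,"ax":0,"ay":0,"az":0.28,"jaw":-1},{"x":0.08,"y":-0.009,"z":0,"ax":0,"ay":0,"az":0.28,"jaw":-1}]}}

```text
time: 29.3
tool_pos: [522.1, 189.7, 40.0]
tcp_rot: [-3.142, 0.001, 0.093]
contact_force: [-5.6, 0.4, 1.7]
grip_width: 0.4
finger_force: 2.4
```

Emit:
{"api": "send_rows", "payload": {"rows": [{"x":0.003,"y":0,"z":0,"ax":0,"ay":0,"az":0,"jaw":-1},{"x":0.006,"y":0,"z":0,"ax":0,"ay":0,"az":0,"jaw":-1},{"x":0.006,"y":0,"z":0,"ax":0,"ay":0,"az":0,"jaw":-1},{"x":0.006,"y":0,"z":0,"ax":0,"ay":0,"az":0,"jaw":-1},{"x":0.006,"y":0,"z":0,"ax":0,"ay":0,"az":0,"jaw":-1},{"x":0.006,"y":0,"z":0,"ax":0,"ay":0,"az":0,"jaw":-1},{"x":0.006,"y":0,"z":0,"ax":0,"ay":0,"az":0,"jaw":-1},{"x":0.006,"y":0,"z":0,"ax":0,"ay":0,"az":0,"jaw":-1},{"x":0.006,"y":0,"z":0,"ax":0,"ay":0,"az":0,"jaw":-1},{"x":0.006,"y":0,"z":0,"ax":0,"ay":0,"az":0,"jaw":-1}]}}

```text
time: 30.55
tool_pos: [522.3, 189.7, 39.9]
tcp_rot: [3.141, 0.003, 0.093]
contact_force: [-7.6, 0.6, 3.8]
grip_width: 0.6
finger_force: 3.8
```

Emit:
{"api": "send_rows", "payload": {"rows": [{"x":0.003,"y":0,"z":0,"ax":0,"ay":0,"az":0,"jaw":-1},{"x":0.006,"y":0,"z":0,"ax":0,"ay":0,"az":0,"jaw":-1},{"x":0.008,"y":0,"z":0,"ax":0,"ay":0,"az":0,"jaw":-1},{"x":0.008,"y":0,"z":0,"ax":0,"ay":0,"az":0,"jaw":-1},{"x":0.008,"y":0,"z":0,"ax":0,"ay":0,"az":0,"jaw":-1},{"x":0.008,"y":0,"z":0,"ax":0,"ay":0,"az":0,"jaw":-1},{"x":0.008,"y":0,"z":0,"ax":0,"ay":0,"az":0,"jaw":-1},{"x":0.008,"y":0,"z":0,"ax":0,"ay":0,"az":0,"jaw":-1},{"x":0.008,"y":0,"z":0,"ax":0,"ay":0,"az":0,"jaw":-1},{"x":0.008,"y":0,"z":0,"ax":0,"ay":0,"az":0,"jaw":-1}]}}

```text
time: 31.8
tool_pos: [522.5, 189.7, 39.8]
tcp_rot: [3.141, 0.006, 0.093]
contact_force: [-12.2, -0.1, 7.3]
grip_width: 0.4
finger_force: 5.7
```

Hard stop reached: 12 N with no travel. Back off, rise and clear the view.

Emit:
{"api": "send_rows", "payload": {"rows": [{"x":-0.03,"y":0,"z":0,"ax":0,"ay":0,"az":0,"jaw":-1},{"x":-0.08,"y":0,"z":-0.05,"ax":0,"ay":0,"az":0,"jaw":-1},{"x":-0.15,"y":0,"z":-0.2,"ax":0,"ay":0,"az":0,"jaw":-1},{"x":-0.25,"y":-0.1,"z":-0.4,"ax":0,"ay":0,"az":0,"jaw":-1},{"x":-0.35,"y":-0.25,"z":-0.6,"ax":0,"ay":0,"az":0,"jaw":-1},{"x":-0.45,"y":-0.45,"z":-0.75,"ax":0,"ay":0,"az":0,"jaw":-1},{"x":-0.5,"y":-0.65,"z":-0.8,"ax":0,"ay":0,"az":0,"jaw":-1},{"x":-0.5,"y":-0.8,"z":-0.8,"ax":0,"ay":0,"az":0,"jaw":-1},{"x":-0.5,"y":-0.95,"z":-0.8,"ax":0,"ay":0,"az":0,"jaw":-1},{"x":-0.5,"y":-1,"z":-0.8,"ax":0,"ay":0,"az":0,"jaw":-1}]}}

```text
time: 33.05
tool_pos: [407.4, 381.2, 200.9]
tcp_rot: [-3.141, -0.002, 0.094]
contact_force: [0.9, -1.1, 0.1]
grip_width: 0.3
finger_force: 0.0
```

```bash
cat > v.py <<'E'
from h import *
n='top'; a,d=shot('top','top7'); print(bot.get_obs()['tool_pos'])
f,cx,cy,R,t=cam(n); im=cv2.cvtColor(a,cv2.COLOR_RGB2GRAY)[176:232,228:290]
np.set_printoptions(linewidth=300); print(im[6:44:1,8:52])
print('post shut expected px',[round(v,1) for v in proj(n,(538,191.5,54))],'pivot',proj(n,(542,141,31)),'fin top',proj(n,(549.5,198.5,50)))
E
python3 v.py
```

```text
[407.35828914 381.3657849  200.6321406 ]
[[191 189 189 ... 190 191 191]
 [187 181 183 ... 186 190 191]
 [188 186 187 ... 189 189 189]
 ...
 [187 185 187 ... 186 185 185]
 [189 189 187 ... 192 195 194]
 [188 186 187 ... 171 205 207]]
post shut expected px [np.float64(260.1), np.float64(200.8)] pivot (np.float64(275.7668945969055), np.float64(202.04172447746177)) fin top (np.float64(258.4174451525019), np.float64(197.6764046956858))
```

Run:
```python
from h import *
a=cv2.imread('pics/top7.png',0)
for r in range(188,212): print(r,' '.join('%3d'%v for v in a[r,245:282]))
```

```text
188 181 187 185 189 196 200 197 196 197 189 190 191 191 189 190 191 191 189 193 192 193 193 196 195 195 196 197 196 201 179  90  58 201 170 189 168 166
189 190 192 192 193 196 196 197 196 197 198 197 198 198 198 198 198 200 201 203 202 204 204 205 206 208 209 208 208 211 213 143 192 214 155 185 140 168
190 201 202 204 205 205 205 205 207 208 208 209 208 209 210 209 206 179 170 165 146 133 130 117 117 121 128 126 122 121 134 101 130 131  93 125 159 178
191 169 166 144 137 126 118 116 119 120 119 129 129 133 131 130 120 161 155 121 172 176 169 167 172 124  96  88 164 170 174 109 166 173 174 177 177 186
192 106 103  88  95 170 171 167 167 168 167 170 171 157  80  81  59 181 185 174 187 190 187 188 192 144 176 179 189 188 190 176 186 187 187 190 150 186
193 178 178 178 178 195 190 188 189 189 189 188 191 199 161 185 100 189 191 187 186 186 188 188 192 134 182 187 183 182 182 182 183 182 184 187 138 189
194 190 190 190 188 189 188 187 187 188 188 188 189 200 161 209  98 192 194 190 189 190 190 192 194 143 177 180 179 179 180 179 179 179 180 184 113 187
195 184 184 183 183 191 191 190 191 
[... 1847 characters left out ...]
 187 189 192 182 119 171 189 189 188 188 187 187 185 184 185 185 186 186 186 186 183 187 207
208 183 183 183 182 184 185 186 185 186 186 184 185 187 187 185 185 186 188 175 187 186 185 184 185 184 185 185 186 185 185 186 185 186 185 184 190 209
209 184 183 183 184 184 184 185 186 185 186 186 185 186 187 186 185 185 185 186 186 185 184 184 184 184 183 184 183 183 183 183 183 183 182 181 189 181
210 184 183 183 183 184 182 183 183 182 183 183 182 182 182 183 183 182 182 181 182 183 182 182 182 181 182 181 180 181 180 180 180 180 179 181 189 165
211 182 182 182 182 181 182 182 182 181 182 183 182 182 181 182 181 182 182 182 182 181 181 181 181 182 182 182 183 182 182 182 183 182 183 184 187 164
```

The top-view pixels agree. The plate spans columns 249–269 with its back edge against the bar at row 191–192. The pin sits in the notch at columns 258–260. The latch arm lies parallel to the bar behind the fin at rows 201–204, with the post at column 261.

```bash
python3 -c "
from plant import bot
print(bot.close_job())"
```

```text
the job is handed in; nothing more can be done
None
```

The blade is home on the pin and flush against the fence, the latch is shut to its hard stop, the arm is clear, and the job was handed in at about 33 s. The judge gave no result back.

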